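# Return the square tube to the kit drawer and latch the drawer home

### The arm

A 6-joint arm with a two-finger parallel gripper is mounted at the origin on the work surface. World frame = base frame: x ahead of the robot, y to its left, z up, the work surface at z = 0. Lengths are in m, angles in rad, forces in N, time in s.
With the tool pointing down it reaches from about 0.35 to 0.95 m from the base axis. Payload 17.4 kg.
Tool frame: the origin (TCP) lies between the finger pads; the fingertips stand 19 mm ahead of it and the grasp point (between the pads) is the TCP; z points along the fingers, y is the line along which they close (so a half turn about z gives the same grasp; the last joint's range is limited). The gripper opens to 93 mm and grips with 3 to 60 N. Pads are 15 mm wide; open, the fingers measure 128 mm over their backs; the gripper's body (75 mm by 188 mm) begins 65 mm behind the grasp point.
Start: joints at [1.215, 0.116, 1.442, -0, 1.584, -0.038], TCP at [0.211, 0.641, 0.198] pointing down, gripper open.
Joint ranges: [-2.83, 2.83], [-0.83, 2.19], [0.07, 2.5], [-1.14, 4.28], [0.01, 3], [-2.97, 2.97]. Speed limits (rad/s): [1.89, 1.89, 2.22, 3.14, 3.14, 3.14].

### API

Orientations are given as a unit quaternion [w, x, y, z].
In Python, from bench import readout, cams, ticket gives the robot as it stands.
- The arm moves only by the tool jog_arm, never from a script. Its argument "series" is a list of rows, each a list of 3 entries, a list of its own where there are three numbers: the shift along the world's x, y, z each as a share of 0.25 m, from -1 to 1, then the turn, a rotation vector about the world's x, y, z each as a share of pi/2 rad, from -1 to 1, then the closure, from -1 (fully open) to 1 (shut). In form: [[[x, y, z], [ax, ay, az], fingers], ...]. A call has 1 to 12 rows; each row is the pose to reach, as a shift and turn from the pose commanded when the call began; what a row does not reach only later rows make up. A row lasts 1/10 s, in which the tool goes at most 50 mm and 8.59 degrees, less where a joint would pass 70% of its speed; a pose out of reach is approached as far as the arm can. A call with a number of a shift or a turn outside -1 to 1 is refused whole. A call with a gripper value outside its range is refused whole. The fingers move at their own pace and stop on an object; "force" is the grip in N (left out, the last holds). Time passes only in rows, so rows that repeat a pose let the fingers close. It gives the time, the measured TCP pose, the force, the opening and the grip force at its end, in the units of the state.
- readout.observe(): the state, without advancing time (a new reading comes with each control period).
- cams.grab_frame(name): name is "scene" or "top"; returns the picture (420x560x3 uint8, blue, green, red); there is no depth.
- cams.camera_params(name): a dict with "fovy" (degrees; the focal length in pixels is half the picture's height over the tangent of half this angle, whatever the lens; pixels are square), "cx", "cy" (the principal point, pixels), "pose" (4x4, takes a point from camera to world coordinates). Camera axes: x right, y up, looking along -z (the intrinsics and any distortion apply to the point x, -y, -z); pixel columns grow to the right and rows downward; lengths in m; the calibration is good to about 2 mm. A picture is of the moment at which its call begins. camera_params takes no time and is no camera call.
- ticket.finish_job(): hands the job in; it is judged then, once.
The state is a dict: "t": time; "joints": joint angles; "qd": joint speeds; "joint_torque": joint torques, N m; "tool_pos": TCP position; "orientation": TCP orientation; "force": force on the tool from outside, world axes, zero at the start; "ft_torque": the same for the moment, N m; "finger_gap": opening from 0.0 (shut) to 1.0 (fully open); "gripper_force": force on a finger pad.
Only numpy, scipy, OpenCV 4.12 (cv2) and the standard library are available. Lean on these libraries where they do the work, as an engineer would, in place of code of your own. Each camera call takes 0.05 s, during which the arm holds its last target. There are 200 camera calls.

### The job

Lay the short length of square steel tube (not the L-shaped angle piece) flat inside the open kit drawer, setting it down rather than dropping it. Then push the drawer home under the overhanging shelf, gently and without slamming or shoving hard, until its spring latch pin drops into the notch and the drawer stays shut. Leave the other things on the bench where they are.

Things in the scene. Friction and masses are not known exactly. Their poses are not given: they have to be found in the camera images.
- kit_unit: Fixed grey sheet-metal bench unit with one drawer: box 290 deep (x) x 224 wide (y) x 112 mm high. Origin on the table under the middle of its front face; x points from front to back (the drawer closes along +x), z up. A narrow shelf stands over the front on two side posts 30 x 12 mm (x 0 to 30, y +-106 mm).
- shelf_edge (a point): Middle of the lower front edge of that narrow shelf, 215 mm above the table and 70 mm in front of the unit's face. The shelf is 100 deep, 224 wide, 10 mm thick; two thin discs lie on it. It overhangs the drawer front by 45 to 55 mm when the drawer is shut.
- kit_drawer: Steel drawer, slides along the unit's x, starts 195 to 220 mm open. Origin: on the inner floor (18 mm above the table), middle of its width; axes parallel to the unit's. Inside x -103 (back of its front panel) to +130 mm, y +-85 mm, walls 50 mm high. Runners drag a few N; a hump of some 10 N just before the end. No handle.
- drawer_front (a point): Point on the outer face of the drawer's grey front panel (12 mm thick, 210 wide, 6 to 92 mm above the table, 80 mm wide finger cut-out in the top edge down to 70 mm), mid-width, 45 mm above the table. The runners are set differently each time: seated it is 15 to 25 mm in front of the unit's face: find the seat by feel (hump, then hard stop) or from the latch.
- latch (a joint): Lift of the vertical spring latch pin (m): its black round knob (22 mm) stands on top of the unit, about 45 mm behind the front face and 88 mm left (+y) of its middle. About 0.007 while the pin rides on the drawer's rail, 0.0095 on the hump just before the end, 0 when it has dropped into the notch: drawer seated.
- square_tube: Loose piece of hollow square steel tube, 100 long (x) x 40 x 40 mm, wall 4 mm, open ends, 0.3 to 0.6 kg, lying on the table to the left or right in front of the unit. Origin at the centre of its underside, x along the tube, z up.
- tube_middle (a point): The middle of the square tube (20 mm above its underside).
- angle_piece: Bystander: loose L-section steel angle, 100 mm long (x), base 40 mm wide, 5 mm thick, upright leg 40 mm high on the -y side; lies on the other side of the drawer from the square tube. Origin at the centre of its underside.
- grinding_disc: Bystander: flat grinding disc, 115 mm across, 7 mm thick, flat on the table. Origin at the centre of its underside.
- weld_magnet: Bystander: flat arrow-shaped welding magnet, about 115 x 60 x 22 mm. Origin at the underside.
- spray_can: Bystander: upright aluminium spray can, 66 mm across, 190 mm high. Origin at the centre of its underside.

How it is judged:
On the way, in this order (a step that is already met when the one before it is completed fails the run):
1. the square tube lies flat in the open drawer, let go (x of tube_middle in the frame of kit_drawer between -0.1 and 0.13 m and y of tube_middle in the frame of kit_drawer between -0.085 and 0.085 m and z of tube_middle in the frame of kit_drawer between 0.012 and 0.027 m and contact force between the fingers and square_tube below 0.05 N and linear speed of square_tube below 0.05 m/s), for 0.2 s.
2. the drawer is home: the latch pin has dropped into its notch (value of joint latch below 0.003 m), for 0.2 s.
At the end, for the whole second after the job is handed in: The square tube lies flat inside the drawer (its middle within the drawer's walls and 12 to 27 mm above the drawer's floor), released and at rest (under 20 mm/s); the drawer is at rest (under 10 mm/s) and seated: latch pin lift under 3 mm (x of tube_middle in the frame of kit_drawer between -0.1 and 0.13 m and y of tube_middle in the frame of kit_drawer between -0.085 and 0.085 m and z of tube_middle in the frame of kit_drawer between 0.012 and 0.027 m and contact force between the fingers and square_tube below 0.05 N and value of joint latch below 0.003 m and linear speed of kit_drawer below 0.01 m/s and linear speed of square_tube below 0.02 m/s); the robot touches nothing.
It fails at once if the drawer is slammed (moves faster than 0.4 m/s) (linear speed of kit_drawer above 0.4 m/s).
It fails at once if the drawer is shoved hard (over 60 N from the robot) (contact force between the arm and kit_drawer above 60 N).
It fails at once if the unit is struck (over 30 N from the robot) (contact force between the arm and kit_unit above 30 N).
It fails at once if the square tube is dropped (faster than 0.7 m/s while not held) (linear speed of square_tube above 0.7 m/s and contact force between the fingers and square_tube below 0.01 N).
It fails at once if one of the other things on the bench is disturbed (moved over 30 mm) (distance of any of angle_piece, grinding_disc, weld_magnet, spray_can from where it was at the start of the episode above 0.03 m).
It also fails if it takes over 69 s, if anything falls off the work surface, if the arm or the gripper's body presses on something with over 40 N, if the wrist force passes 120 N, or if a joint passes its speed limit or range.

## Working session

There is one attempt and no reset: what is moved stays moved. The work goes in short steps, Python scripts to look and compute and a tool call to move; the robot and the scene stay as the last step left them, time stands still between calls to the robot, and variables do not carry over. Pictures are saved under pics/ and viewed, at most 10 in all, crops included, and the job is handed in when it is done.

Besides the shell and the picture viewer there is one more tool, called after "Call:" as name(argument=value, ...), one argument or row to a line, values as JSON. jog_arm: Moves the arm, as the interface text tells. Shift numbers are shares of 0.25 m and turn numbers shares of pi/2 rad, none past 1 either way. Its arguments: {"type":"object","properties":{"series":{"type":"array","items":{"type":"array"}},"force":{"type":"number"}},"required":["series"]}

```bash
mkdir -p pics
python3 - <<'E'
from bench import readout, cams
import cv2, numpy as np
for n in ("scene","top"):
    cv2.imwrite(f"pics/{n}0.png",cams.grab_frame(n)); print(n,{k:np.round(v,4).tolist() if not isinstance(v,str) else v for k,v in cams.camera_params(n).items()})
print(readout.observe())
E
```

```text
scene {'fovy': 56.6152, 'cx': 278.4268, 'cy': 207.2048, 'pose': [[0.5263, -0.5926, 0.6098, 1.1585], [0.8502, 0.3526, -0.391, -0.3766], [0.0167, 0.7242, 0.6894, 0.787], [0.0, 0.0, 0.0, 1.0]]}
top {'fovy': 55.852, 'cx': 276.0088, 'cy': 208.9695, 'pose': [[0.0071, 0.9823, -0.1872, 0.404], [-0.9998, 0.0109, 0.0195, 0.0227], [0.0212, 0.187, 0.9821, 1.1036], [0.0, 0.0, 0.0, 1.0]]}
{'t': 0.1, 'joints': array([ 1.21521912e+00,  1.16408958e-01,  1.44220742e+00,  2.24773113e-05,
        1.58396191e+00, -3.77955385e-02]), 'qd': array([-4.99132526e-06, -2.48387020e-03, -1.48734441e-03, -5.07429210e-04,
        3.64058816e-04,  1.98245187e-03]), 'joint_torque': array([ 2.03437390e-03, -7.22893453e+01, -6.23868799e+01,  7.81174027e-02,
        2.27046548e-02, -4.36896266e-05]), 'tool_pos': array([0.21084032, 0.64101809, 0.19769304]), 'orientation': array([-1.07327567e-04,  1.58222948e-01,  9.87403289e-01, -4.81118435e-04]), 'force': array([ 0.3147029 ,  0.33697676, -0.24390037]), 'ft_torque': array([ 0.00503375, -0.03094797,  0.01330431]), 'gripper_force': 0.0, 'finger_gap': 1.001910519634505}
```

View pics/scene0.png

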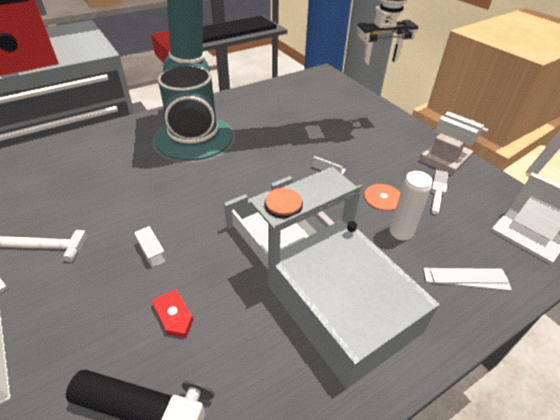

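View pics/top0.png

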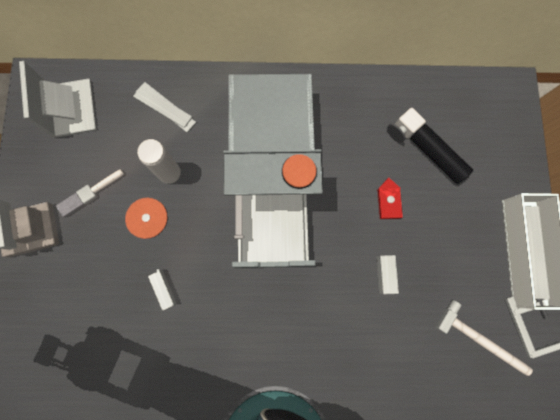

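The top view has +x up and +y left. The unit is at about (270,110), the drawer at (275,230), and the two light pieces at (161,290) and (389,275). The scene view shows those pieces at (327,167) and (150,245). I'll zoom in to tell the tube from the angle.

Run:
```python
import cv2, numpy as np
s=cv2.imread("pics/scene0.png");t=cv2.imread("pics/top0.png")
f=lambda im,x,y,w=66,h=50,k=6: cv2.resize(im[y-h//2:y+h//2,x-w//2:x+w//2],None,fx=k,fy=k,interpolation=cv2.INTER_CUBIC)
cv2.imwrite("pics/zoom.png",np.vstack([np.hstack([f(t,161,290),f(t,389,275)]),np.hstack([f(s,327,167),f(s,150,245)])]))
cv2.imwrite("pics/drawer.png",np.hstack([cv2.resize(t[140:280,215:330],None,fx=3.4,fy=4.2),cv2.resize(s[165:305,220:370],None,fx=2.6,fy=4.2)]))
```

```text
(no output)
```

View pics/zoom.png

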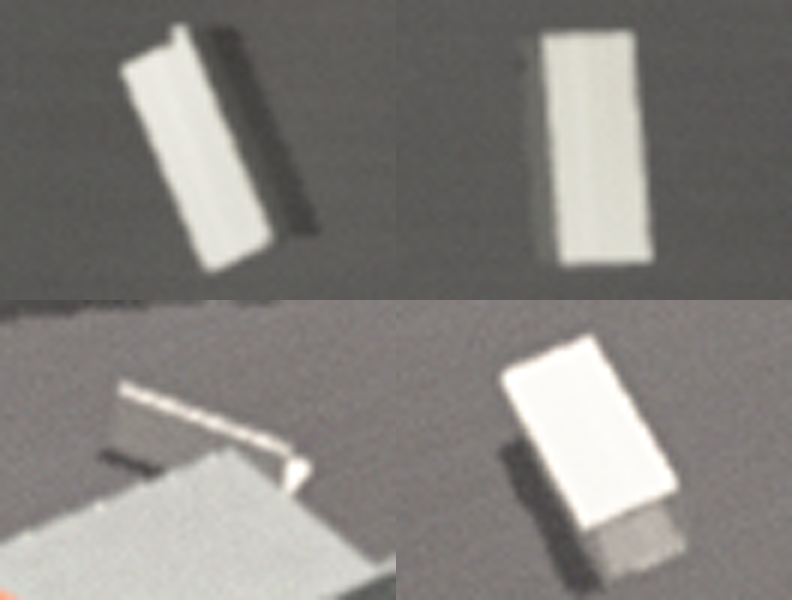

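View pics/drawer.png

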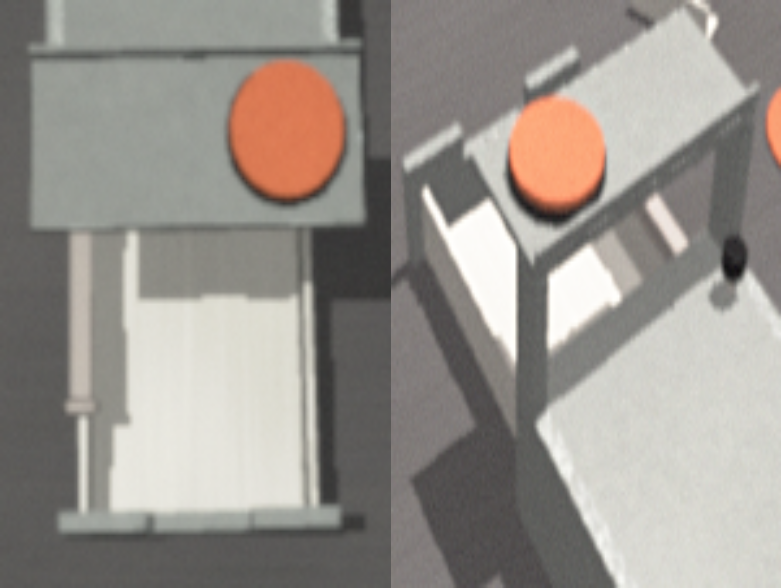

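The right piece, top-view (389,275), is the closed square tube. The left one is the L angle. In the scene view, the tube's top-face corners are (123.0,232.5), (137.8,226), (136.8,258) and (152,251). Next I'll triangulate the tube, drawer panel, shelf edge and knob.

```bash
cat > h.py <<'E'
import numpy as np
from bench import cams
P={n:cams.camera_params(n) for n in("scene","top")}
def ray(n,u,v):
    p=P[n];f=210/np.tan(np.radians(p["fovy"])/2);M=np.array(p["pose"])
    d=M[:3,:3]@np.array([(u-p["cx"])/f,-(v-p["cy"])/f,-1]);return M[:3,3],d/np.linalg.norm(d)
def plane(n,u,v,z):
    o,d=ray(n,u,v);return o+d*(z-o[2])/d[2]
def tri(a,b):
    o1,d1=ray("scene",*a);o2,d2=ray("top",*b)
    s=np.linalg.lstsq(np.c_[d1,-d2],o2-o1,rcond=None)[0];p=o1+d1*s[0];q=o2+d2*s[1]
    return (p+q)/2,np.linalg.norm(p-q)
E
python3 - <<'E'
from h import *
import cv2
np.set_printoptions(precision=4,suppress=True)
S=lambda x,y:(117+(x-396)/6-.4,220+(y-300)/6-.4)
T=lambda x,y:(356+(x-396)/6-.4,250+y/6-.4)
print("tube tri",tri(S(585,528),T(634,31)),tri(S(502,375),T(653,262)))
for c in [(585,528),(677,488),(592,335),(502,375)]: print("tube scene z.04",plane("scene",*S(*c),.04))
for c in [(634,31),(653,262)]: print("tube top z.04",plane("top",*T(*c),.04))
D=lambda x,y:(215+x/3.4-.4,140+y/4.2-.4)
E=lambda x,y:(220+(x-391)/2.6-.4,165+y/4.2-.4)
for nm,c,z in [("panL out",(59,532),.092),("panR out",(341,529),.092),("panL in",(59,515),.092),("panR in",(341,508),.092),("shelfFL",(32,229),.225),("shelfFR",(365,226),.225),("shelfBL",(32,58),.225),("shelfBR",(360,52),.225)]:
    print(nm,plane("top",*D(*c),z))
for nm,s,t in [("shelfBR",(536,262),(360,52)),("shelfFR",(466,150),(365,222)),("shelfFL",(682,8),(32,226)),]: print(nm,tri(E(*s),D(*t)))
print("knob z.135",plane("scene",*E(735,245),.13))
print("knob disc base z .112",plane("scene",*E(735,272),.112))
# unit box top back edge corners from top picture
for c in [(228,74),(312,74)]: print("unit back top",plane("top",*c,.112))
for c in [E(405,158),E(462,128),E(528,82),E(577,52)]: print("panel top scene",plane("scene",*c,.092))
E
```

```text
tube tri (array([ 0.4853, -0.3195,  0.0391]), np.float64(0.002342488484246136)) (array([ 0.3839, -0.323 ,  0.0382]), np.float64(0.002635240623667255))
tube scene z.04 [ 0.4868 -0.3185  0.04  ]
tube scene z.04 [ 0.4857 -0.2795  0.04  ]
tube scene z.04 [ 0.3832 -0.2813  0.04  ]
tube scene z.04 [ 0.3866 -0.322   0.04  ]
tube top z.04 [ 0.4849 -0.3203  0.04  ]
tube top z.04 [ 0.3835 -0.3237  0.04  ]
panL out [0.4484 0.1128 0.092 ]
panR out [ 0.4519 -0.097   0.092 ]
panL in [0.4585 0.1131 0.092 ]
panR in [ 0.4645 -0.0972  0.092 ]
shelfFL [0.6045 0.1235 0.225 ]
shelfFR [ 0.6088 -0.0993  0.225 ]
shelfBL [0.701  0.1265 0.225 ]
shelfBR [ 0.7077 -0.0973  0.225 ]
shelfBR (array([ 0.7077, -0.0956,  0.2272]), np.float64(0.0032838058124286976))
shelfFR (array([ 0.6107, -0.1003,  0.2245]), np.float64(0.002013169956923684))
shelfFL (array([0.6063, 0.1237, 0.2242]), np.float64(0.0001108743687182364))
knob z.135 [0.7116 0.1166 0.13  ]
knob disc base z .112 [0.7159 0.1164 0.112 ]
unit back top [0.965  0.1362 0.112 ]
unit back top [ 0.9694 -0.0926  0.112 ]
panel top scene [ 0.4563 -0.0924  0.092 ]
panel top scene [ 0.4608 -0.0299  0.092 ]
panel top scene [0.4567 0.0517 0.092 ]
panel top scene [0.4571 0.1134 0.092 ]
```

The results agree: the tube's middle is at (0.435, -0.3005), its top is at 0.039 and its yaw is about 1.7°. The drawer panel's outer face is at x≈0.450 with mid y≈0.008. The shelf's front edge is at x≈0.607 and the unit's yaw is about 1.1°. I'll move over to the tube.

Call:
jog_arm(
  series=[
    [[0.4,-1,0.2],[0,0,0.221],-1],
    [[0.4,-1,0.2],[0,0,0.221],-1],
    [[0.4,-1,0.2],[0,0,0.221],-1],
    [[0.4,-1,0.2],[0,0,0.221],-1],
    [[0.4,-1,0.2],[0,0,0.221],-1],
    [[0.4,-1,0.2],[0,0,0.221],-1],
    [[0.4,-1,0.2],[0,0,0.221],-1],
  ],
  force=30,
)

```text
t: 0.8
tool_pos: [0.312, 0.3891, 0.2495]
orientation: [0.001, -0.013, 1.0, 0.001]
force: [0.2, -0.2, -0.5]
finger_gap: 0.999
gripper_force: 0.0
```

Call:
jog_arm(
  series=[
    [[0.4,-1,0],[0,0,0],-1],
    [[0.4,-1,0],[0,0,0],-1],
    [[0.4,-1,0],[0,0,0],-1],
    [[0.4,-1,0],[0,0,0],-1],
    [[0.4,-1,0],[0,0,0],-1],
    [[0.4,-1,0],[0,0,0],-1],
  ],
)

```text
t: 1.4
tool_pos: [0.4118, 0.1386, 0.248]
orientation: [-0.0, -0.014, 1.0, -0.0]
force: [-0.0, 0.3, 0.2]
finger_gap: 1.001
gripper_force: 0.0
```

Call:
jog_arm(
  series=[
    [[0.1,-1,0],[0,0,0],-1],
    [[0.1,-1,0],[0,0,0],-1],
    [[0.1,-1,0],[0,0,0],-1],
    [[0.1,-1,0],[0,0,0],-1],
    [[0.1,-1,0],[0,0,0],-1],
    [[0.1,-1,0],[0,0,0],-1],
  ],
)

```text
t: 2.0
tool_pos: [0.436, -0.113, 0.2474]
orientation: [-0.001, -0.012, 1.0, -0.0]
force: [0.9, 0.6, 0.6]
finger_gap: 0.997
gripper_force: 0.0
```

Call:
jog_arm(
  series=[
    [[0,-0.75,-0.2],[0,0,0],-1],
    [[0,-0.75,-0.2],[0,0,0],-1],
    [[0,-0.75,-0.2],[0,0,0],-1],
    [[0,-0.75,-0.2],[0,0,0],-1],
    [[0,-0.75,-0.2],[0,0,0],-1],
    [[0,-0.75,-0.5],[0,0,0],-1],
    [[0,-0.75,-0.6],[0,0,0],-1],
    [[0,-0.75,-0.7],[0,0,0],-1],
    [[0,-0.75,-0.8],[0,0,0],-1],
    [[0,-0.75,-0.85],[0,0,0],-1],
    [[0,-0.75,-0.88],[0,0,0],-1],
    [[0,-0.75,-0.88],[0,0,0],-1],
  ],
)

```text
t: 3.2
tool_pos: [0.4362, -0.2957, 0.0282]
orientation: [-0.0, -0.015, 1.0, 0.0]
force: [0.3, -0.4, 0.5]
finger_gap: 1.001
gripper_force: 0.0
```

Call:
jog_arm(
  series=[
    [[0,0,0],[0,0,0],1],
    [[0,0,0],[0,0,0],1],
    [[0,0,0],[0,0,0],1],
    [[0,0,0],[0,0,0],1],
    [[0,0,0],[0,0,0],1],
    [[0,0,0],[0,0,0],1],
    [[0,0,0],[0,0,0],1],
    [[0,0,0],[0,0,0],1],
  ],
)

```text
t: 4.0
tool_pos: [0.4359, -0.2963, 0.0283]
orientation: [-0.0, -0.015, 1.0, 0.0]
force: [-0.4, -0.1, 0.8]
finger_gap: 0.364
gripper_force: 0.0
```

Call:
jog_arm(
  series=[
    [[0,0,0],[0,0,0],1],
    [[0,0,0],[0,0,0],1],
  ],
)

```text
t: 4.2
tool_pos: [0.4359, -0.2963, 0.0283]
orientation: [-0.0, -0.015, 1.0, -0.0]
force: [-0.2, -0.3, -0.5]
finger_gap: 0.19
gripper_force: 0.0
```

Run:
```python
from bench import cams
import cv2,numpy as np
s=cams.grab_frame("scene");t=cams.grab_frame("top")
cv2.imwrite("pics/g1.png",np.hstack([cv2.resize(s[180:300,70:230],(400,300)),cv2.resize(t[215:335,310:470],(400,300))]))
```

```text
(no output)
```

View pics/g1.png

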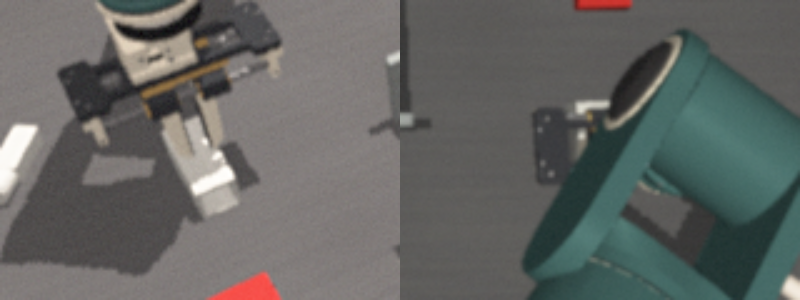

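```bash
cat >> h.py <<'E'
def proj(n,p):
    q=P[n];f=210/np.tan(np.radians(q["fovy"])/2);M=np.array(q["pose"]);c=M[:3,:3].T@(np.array(p)-M[:3,3])
    return q["cx"]+f*c[0]/-c[2],q["cy"]-f*c[1]/-c[2]
E
python3 - <<'E'
from h import *
from bench import readout
import cv2
o=readout.observe();print(o["tool_pos"],o["orientation"],o["finger_gap"],o["gripper_force"],o["t"])
for z in (.009,.028,.045,.093):
  for y in (-.018,-.009,.009,.018): print(z,y,np.round(proj("scene",(.436,-.2963+y,z)),1))
s=cams.grab_frame("scene");cv2.imwrite("pics/g2.png",cv2.resize(s[190:280,90:210],(800,600),interpolation=cv2.INTER_CUBIC))
E
```

```text
[ 0.43592824 -0.29631466  0.02836374] [ 3.36946130e-07 -1.46647282e-02  9.99892467e-01 -7.14401834e-06] 0.10473945417297997 0.0 4.3
0.009 -0.018 [145.9 251.3]
0.009 -0.009 [149.3 249.9]
0.009 0.009 [156.1 247.2]
0.009 0.018 [159.5 245.8]
0.028 -0.018 [144.3 246.5]
0.028 -0.009 [147.8 245.1]
0.028 0.009 [154.7 242.3]
0.028 0.018 [158.1 241. ]
0.045 -0.018 [142.8 242. ]
0.045 -0.009 [146.3 240.6]
0.045 0.009 [153.3 237.9]
0.045 0.018 [156.8 236.5]
0.093 -0.018 [138.4 228.9]
0.093 -0.009 [142.  227.5]
0.093 0.009 [149.3 224.8]
0.093 0.018 [152.9 223.4]
```

View pics/g2.png

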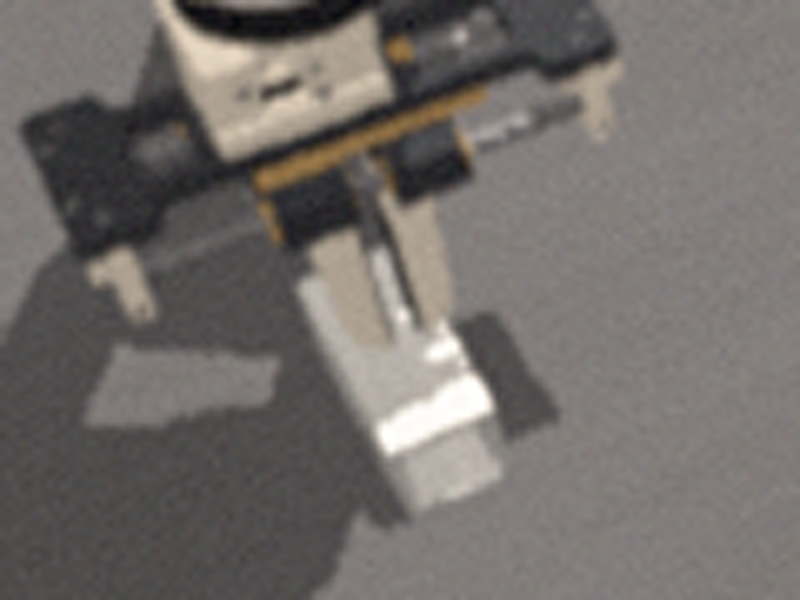

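The fingers have closed in the air above the tube. In the scene picture their tips sit at about (148,241), which is roughly z 0.045, so the tool stands higher than its reading suggests. I'll reopen and lower in small steps, watching the force.

Call:
jog_arm(
  series=[
    [[0,0,0],[0,0,0],-1],
    [[0,0,0],[0,0,0],-1],
    [[0,0,0],[0,0,0],-1],
    [[0,0,0],[0,0,0],-1],
    [[0,0,0],[0,0,0],-1],
    [[0,0,0],[0,0,0],-1],
    [[0,0,0],[0,0,0],-1],
    [[0,0,0],[0,0,0],-1],
    [[0,0,0],[0,0,0],-1],
    [[0,0,0],[0,0,0],-1],
    [[0,-0.01,-0.02],[0,0,0],-1],
    [[0,-0.01,-0.02],[0,0,0],-1],
  ],
)

```text
t: 5.55
tool_pos: [0.4356, -0.2988, 0.0226]
orientation: [-0.0, -0.015, 1.0, 0.0]
force: [-0.3, 0.4, -0.6]
finger_gap: 0.993
gripper_force: 0.0
```

Run:
```python
from h import *
from bench import readout
import cv2
o=readout.observe();print(o["tool_pos"],o["joints"],o["finger_gap"],o["t"],o["force"])
s=cams.grab_frame("scene");cv2.imwrite("pics/g3.png",cv2.resize(s[180:285,80:220],(800,600),interpolation=cv2.INTER_CUBIC))
```

```text
[ 0.43564681 -0.29884107  0.02256119] [-6.49503821e-01 -9.94209520e-02  1.95049363e+00 -5.42678911e-05
  1.29136032e+00 -2.24955374e+00] 0.9929064720640033 5.55 [-0.32805159  0.38516645 -0.57794841]
```

View pics/g3.png

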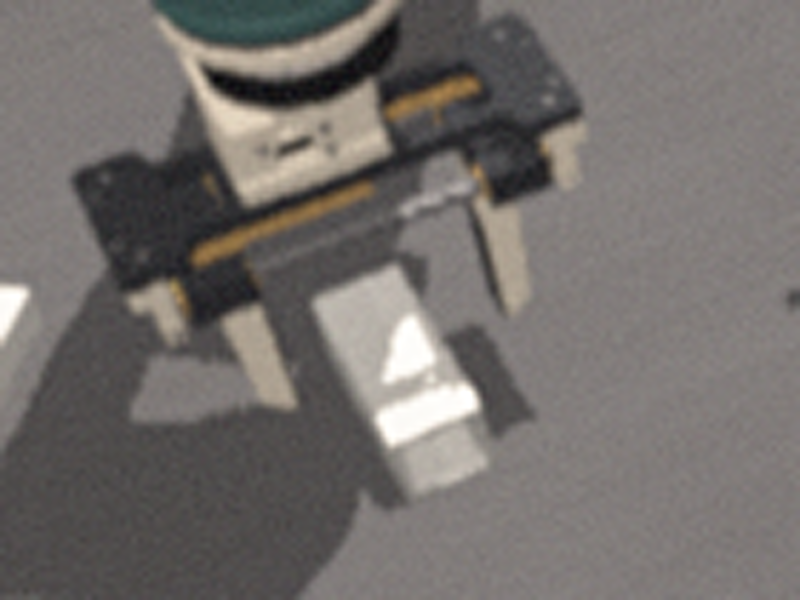

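With the fingers open, the tips are at about (129,251) and (171,235), beside the tube. That is roughly 30 mm higher than the reading implies, while the lateral position is right. I'll lower 22 mm in steps.

Call:
jog_arm(
  series=[
    [[0,-0.006,-0.01],[0,0,0],-1],
    [[0,-0.006,-0.02],[0,0,0],-1],
    [[0,-0.006,-0.03],[0,0,0],-1],
    [[0,-0.006,-0.04],[0,0,0],-1],
    [[0,-0.006,-0.04],[0,0,0],-1],
  ],
)

```text
t: 6.1
tool_pos: [0.4358, -0.3002, 0.0129]
orientation: [-0.0, -0.015, 1.0, 0.0]
force: [-0.1, 0.1, -0.5]
finger_gap: 1.0
gripper_force: 0.0
```

Call:
jog_arm(
  series=[
    [[0,0,-0.01],[0,0,0],-1],
    [[0,0,-0.02],[0,0,0],-1],
    [[0,0,-0.03],[0,0,0],-1],
    [[0,0,-0.03],[0,0,0],-1],
  ],
)

```text
t: 6.5
tool_pos: [0.4358, -0.3002, 0.0054]
orientation: [-0.0, -0.015, 1.0, 0.0]
force: [0.2, -0.7, -0.4]
finger_gap: 0.999
gripper_force: 0.0
```

Call:
jog_arm(
  series=[
    [[0,0,-0.01],[0,0,0],-1],
    [[0,0,-0.02],[0,0,0],-1],
    [[0,0,-0.03],[0,0,0],-1],
    [[0,0,-0.04],[0,0,0],-1],
    [[0,0,-0.04],[0,0,0],-1],
  ],
)

```text
t: 7.0
tool_pos: [0.4357, -0.3002, -0.0046]
orientation: [-0.0, -0.015, 1.0, 0.0]
force: [0.1, 0.8, 0.3]
finger_gap: 1.001
gripper_force: 0.0
```

Call:
jog_arm(
  series=[
    [[0,0,0],[0,0,0],1],
    [[0,0,0],[0,0,0],1],
    [[0,0,0],[0,0,0],1],
    [[0,0,0],[0,0,0],1],
    [[0,0,0],[0,0,0],1],
    [[0,0,0],[0,0,0],1],
    [[0,0,0],[0,0,0],1],
    [[0,0,0],[0,0,0],1],
    [[0,0,0],[0,0,0],1],
  ],
)

```text
t: 7.9
tool_pos: [0.4359, -0.3003, -0.0042]
orientation: [-0.0, -0.015, 1.0, -0.0]
force: [0.4, -0.7, -0.2]
finger_gap: 0.43
gripper_force: 30.0
```

Gripped: the gap is 0.43, which is 40 mm, at 30 N. Now I'll lift and carry it over the drawer.

Call:
jog_arm(
  series=[
    [[0,0,0.1],[0,0,0],1],
    [[0,0,0.25],[0,0,0],1],
    [[0,0,0.4],[0,0,0],1],
    [[0,0,0.56],[0,0,0],1],
    [[0,0.1,0.56],[0,0,0],1],
    [[0,0.25,0.56],[0,0,0],1],
    [[0,0.4,0.56],[0,0,0],1],
    [[0.1,0.55,0.56],[0,0,0],1],
    [[0.2,0.7,0.56],[0,0,0],1],
    [[0.3,0.85,0.56],[0,0,0],1],
    [[0.34,1,0.56],[0,0,0],1],
    [[0.34,1,0.56],[0,0,0],1],
  ],
)

```text
t: 9.1
tool_pos: [0.5215, -0.0466, 0.1351]
orientation: [-0.001, -0.017, 1.0, 0.001]
force: [-0.7, -0.9, -3.9]
finger_gap: 0.432
gripper_force: 30.0
```

Call:
jog_arm(
  series=[
    [[0,0.1,0],[0,0,0],1],
    [[0,0.2,0],[0,0,0],1],
    [[0,0.24,0],[0,0,0],1],
    [[0,0.24,0],[0,0,0],1],
  ],
)

```text
t: 9.5
tool_pos: [0.5207, 0.0102, 0.1356]
orientation: [-0.0, -0.015, 1.0, -0.0]
force: [0.1, -0.4, -4.1]
finger_gap: 0.429
gripper_force: 30.0
```

Run:
```python
from h import *
from bench import readout
import cv2
o=readout.observe();print(o["tool_pos"],o["finger_gap"],o["gripper_force"],o["t"],o["force"])
s=cams.grab_frame("scene");t=cams.grab_frame("top")
cv2.imwrite("pics/p1.png",np.hstack([cv2.resize(s[100:280,180:360],(400,400)),cv2.resize(t[130:310,190:370],(400,400))]))
```

```text
[0.52069692 0.0101992  0.13557649] 0.42886839199707294 29.985632747411728 9.5 [ 0.0600606  -0.42507474 -4.07973201]
```

View pics/p1.png

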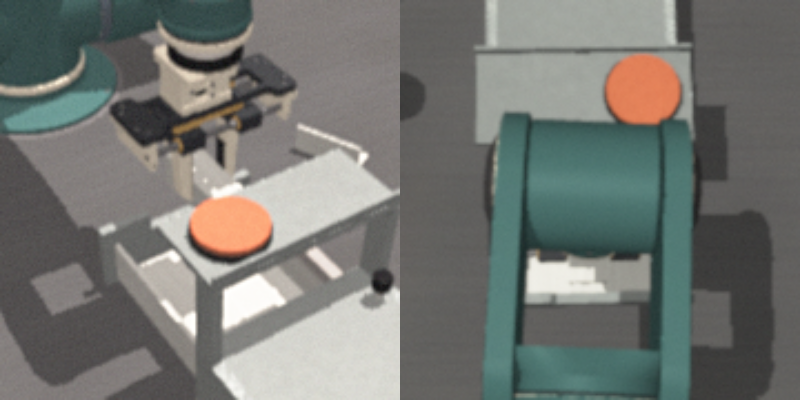

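The picture shows the tube held level over the front of the drawer, clear of the shelf. I'll lower it.

Call:
jog_arm(
  series=[
    [[0,0,-0.08],[0,0,0],1],
    [[0,0,-0.16],[0,0,0],1],
    [[0,0,-0.24],[0,0,0],1],
    [[0,0,-0.32],[0,0,0],1],
    [[0,0,-0.38],[0,0,0],1],
    [[0,0,-0.43],[0,0,0],1],
    [[0,0,-0.45],[0,0,0],1],
    [[0,0,-0.45],[0,0,0],1],
  ],
)

```text
t: 10.4
tool_pos: [0.5208, 0.0095, 0.023]
orientation: [-0.0, -0.015, 1.0, -0.0]
force: [0.1, 0.2, -2.9]
finger_gap: 0.424
gripper_force: 30.0
```

Call:
jog_arm(
  series=[
    [[0,0,-0.008],[0,0,0],1],
    [[0,0,-0.016],[0,0,0],1],
    [[0,0,-0.024],[0,0,0],1],
    [[0,0,-0.028],[0,0,0],1],
    [[0,0,-0.028],[0,0,0],1],
  ],
)

```text
t: 10.9
tool_pos: [0.5209, 0.0097, 0.0163]
orientation: [-0.0, -0.015, 1.0, 0.0]
force: [-0.3, -0.9, -3.7]
finger_gap: 0.43
gripper_force: 30.0
```

Call:
jog_arm(
  series=[
    [[0,0,-0.004],[0,0,0],1],
    [[0,0,-0.008],[0,0,0],1],
    [[0,0,-0.01],[0,0,0],1],
    [[0,0,-0.01],[0,0,0],1],
  ],
)

```text
t: 11.3
tool_pos: [0.5209, 0.0097, 0.0138]
orientation: [0.0, -0.015, 1.0, -0.0]
force: [0.1, 0.4, -3.8]
finger_gap: 0.429
gripper_force: 30.0
```

Call:
jog_arm(
  series=[
    [[0,0,-0.004],[0,0,0],1],
    [[0,0,-0.008],[0,0,0],1],
    [[0,0,-0.008],[0,0,0],1],
  ],
)

```text
t: 11.6
tool_pos: [0.5221, 0.0097, 0.0138]
orientation: [0.001, -0.015, 1.0, -0.0]
force: [-3.0, 0.8, 14.2]
finger_gap: 0.429
gripper_force: 30.0
```

The tube is on the floor: the force jumped to about 14 N. I'll back off 1.5 mm of the press, release, and rise.

Call:
jog_arm(
  series=[
    [[0,0,0.006],[0,0,0],1],
    [[0,0,0.006],[0,0,0],0.6],
    [[0,0,0.006],[0,0,0],-0.4],
    [[0,0,0.006],[0,0,0],-0.4],
    [[0,0,0.006],[0,0,0],-0.4],
    [[0,0,0.006],[0,0,0],-0.4],
    [[0,0,0.006],[0,0,0],-0.4],
  ],
)

```text
t: 12.3
tool_pos: [0.5209, 0.0097, 0.0133]
orientation: [-0.0, -0.015, 1.0, 0.0]
force: [0.1, 0.9, 1.4]
finger_gap: 0.698
gripper_force: 0.0
```

Call:
jog_arm(
  series=[
    [[0,0,0.05],[0,0,0],-0.4],
    [[0,0,0.15],[0,0,0],-0.4],
    [[0,0,0.3],[0,0,0],-0.4],
    [[0,0,0.45],[0,0,0],-0.4],
    [[0,0,0.6],[0,0,0],1],
    [[-0.2,0,0.6],[0,0,0],1],
    [[-0.4,0,0.6],[0,0,0],1],
    [[-0.6,0,0.6],[0,0,0],1],
    [[-0.6,0,0.6],[0,0,0],1],
  ],
)

```text
t: 13.2
tool_pos: [0.3677, 0.0098, 0.1661]
orientation: [0.003, -0.015, 1.0, -0.0]
force: [0.4, 0.4, 0.8]
finger_gap: 0.319
gripper_force: 0.0
```

Run:
```python
from h import *
from bench import readout
import cv2
o=readout.observe();print(o["tool_pos"],o["orientation"],o["joints"],o["finger_gap"],o["gripper_force"],o["t"],o["force"])
s=cams.grab_frame("scene");t=cams.grab_frame("top")
cv2.imwrite("pics/p2.png",np.hstack([cv2.resize(s[100:280,180:360],(400,400)),cv2.resize(t[130:310,190:370],(400,400))]))
```

```text
[0.36765601 0.00977302 0.16605464] [ 3.18086293e-03 -1.47063515e-02  9.99886772e-01 -2.19672043e-04] [-4.27493097e-02 -6.01541267e-01  2.08646894e+00 -7.35309885e-05
  1.65028851e+00 -1.64296562e+00] 0.3191550295976294 0.0 13.2 [0.40047223 0.39549528 0.79375057]
```

View pics/p2.png

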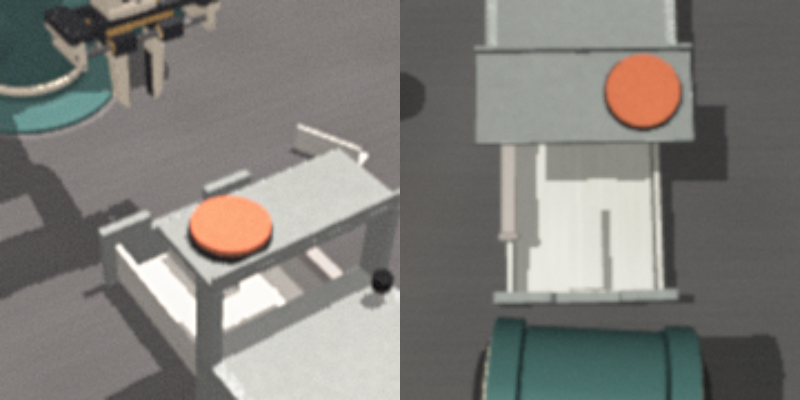

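The tube lies in the front of the drawer, with its shadow edge at about (605,210–290) in the right half, and the gripper is clear. Next I'll close the fingers, lower in front of the panel, and push the first stretch with the tool upright.

Call:
jog_arm(
  series=[
    [[0,0,-0.15],[0,0,0],1],
    [[0,0,-0.3],[0,0,0],1],
    [[0,0,-0.45],[0,0,0],1],
    [[0,0,-0.56],[0,0,0],1],
    [[0.1,0,-0.56],[0,0,0],1],
    [[0.18,0,-0.56],[0,0,0],1],
    [[0.22,0,-0.56],[0,0,0],1],
    [[0.22,0,-0.56],[0,0,0],1],
  ],
)

```text
t: 14.1
tool_pos: [0.4267, 0.0097, 0.0229]
orientation: [-0.001, -0.015, 1.0, 0.0]
force: [-0.6, -0.6, 0.3]
finger_gap: 0.005
gripper_force: 0.0
```

Call:
jog_arm(
  series=[
    [[0.02,0,0],[0,0,0],1],
    [[0.04,0,0],[0,0,0],1],
    [[0.06,0,0],[0,0,0],1],
    [[0.08,0,0],[0,0,0],1],
    [[0.1,0,0],[0,0,0],1],
    [[0.12,0,0],[0,0,0],1],
  ],
)

```text
t: 14.7
tool_pos: [0.4556, 0.0099, 0.0234]
orientation: [-0.001, -0.015, 1.0, 0.0]
force: [-10.2, 2.7, 5.3]
finger_gap: 0.006
gripper_force: 4.8
```

Call:
jog_arm(
  series=[
    [[0.03,0,0],[0,0,0],1],
    [[0.06,0,0],[0,0,0],1],
    [[0.09,0,0],[0,0,0],1],
    [[0.12,0,0],[0,0,0],1],
    [[0.15,0,0],[0,0,0],1],
    [[0.18,0,0],[0,0,0],1],
    [[0.21,0,0],[0,0,0],1],
    [[0.24,0,0],[0,0,0],1],
    [[0.27,0.005,0],[0,0,0],1],
    [[0.29,0.005,0],[0,0,0],1],
    [[0.29,0.005,0],[0,0,0],1],
  ],
)

```text
t: 15.8
tool_pos: [0.5287, 0.0109, 0.0232]
orientation: [-0.0, -0.015, 1.0, -0.0]
force: [0.8, 0.1, -0.2]
finger_gap: 0.007
gripper_force: 0.0
```

Call:
jog_arm(
  series=[
    [[-0.1,0,0],[0,0,0],1],
    [[-0.2,0,0.05],[0,0,0],1],
    [[-0.2,0,0.05],[0,-0.1,0],1],
    [[-0.2,0,0.05],[0,-0.2,0],1],
    [[-0.2,0,0.05],[0,-0.3,0],1],
    [[-0.2,0,0.05],[0,-0.3,0],1],
  ],
)

```text
t: 16.4
tool_pos: [0.4766, 0.011, 0.0349]
orientation: [0.236, -0.014, 0.972, -0.003]
force: [-0.4, -0.1, -0.3]
finger_gap: 0.002
gripper_force: 0.0
```

Run:
```python
from bench import readout
o=readout.observe();print(o["tool_pos"],o["orientation"],o["joints"],o["t"],o["force"])
```

```text
[0.4766395  0.01102741 0.03494684] [ 0.23569995 -0.01425988  0.97171497 -0.00349278] [-0.04399727 -0.62334042  2.37071879  0.02527122  0.91882917 -1.65460847] 16.4 [-0.36303247 -0.11513971 -0.27283194]
```

Call:
jog_arm(
  series=[
    [[0.06,0,-0.02],[0,-0.07,0],1],
    [[0.1,0,-0.035],[0,-0.144,0],1],
    [[0.1,0,-0.035],[0,-0.144,0],1],
    [[0.1,0,-0.035],[0,-0.144,0],1],
  ],
)

```text
t: 16.8
tool_pos: [0.5034, 0.011, 0.0275]
orientation: [0.34, -0.014, 0.94, -0.005]
force: [-0.2, -0.4, 0.6]
finger_gap: 0.009
gripper_force: 0.0
```

Call:
jog_arm(
  series=[
    [[0.02,0,0],[0,0,0],1],
    [[0.04,0,0],[0,0,0],1],
    [[0.06,0,0],[0,0,0],1],
    [[0.08,0,0],[0,0,0],1],
    [[0.1,0,0],[0,0,0],1],
    [[0.12,0,0],[0,0,0],1],
    [[0.14,0,0],[0,0,0],1],
  ],
)

```text
t: 17.5
tool_pos: [0.5388, 0.011, 0.0271]
orientation: [0.342, -0.014, 0.94, -0.005]
force: [-0.6, -0.2, 0.3]
finger_gap: 0.004
gripper_force: 0.0
```

Call:
jog_arm(
  series=[
    [[0.02,0,0],[0,0,0],1],
    [[0.04,0,0],[0,0,0],1],
    [[0.06,0,0],[0,0,0],1],
    [[0.08,0,0],[0,0,0],1],
    [[0.1,0,0],[0,0,0],1],
    [[0.12,0,0],[0,0,0],1],
  ],
)

```text
t: 18.1
tool_pos: [0.5685, 0.0112, 0.0268]
orientation: [0.341, -0.014, 0.94, -0.005]
force: [-7.3, 4.6, 3.2]
finger_gap: 0.005
gripper_force: 3.7
```

Call:
jog_arm(
  series=[
    [[0.02,0,0],[0,0,0],1],
    [[0.04,0,0],[0,0,0],1],
    [[0.06,0,0],[0,0,0],1],
    [[0.08,0.002,0],[0,0,0],1],
    [[0.1,0.002,0],[0,0,0],1],
    [[0.12,0.002,0],[0,0,0],1],
    [[0.14,0.002,0],[0,0,0],1],
    [[0.16,0.004,0],[0,0,0],1],
    [[0.18,0.004,0],[0,0,0],1],
    [[0.2,0.004,0],[0,0,0],1],
  ],
)

```text
t: 19.1
tool_pos: [0.6184, 0.0122, 0.0266]
orientation: [0.341, -0.014, 0.94, -0.005]
force: [-7.4, 2.4, 2.7]
finger_gap: 0.008
gripper_force: 3.5
```

Run:
```python
from h import *
from bench import readout
import cv2
o=readout.observe();print(o["tool_pos"],o["joints"],o["t"],o["force"])
s=cams.grab_frame("scene")
cv2.imwrite("pics/d1.png",cv2.resize(s[90:290,170:390],(792,600)*1 if 0 else (660,600)))
```

```text
[0.61839767 0.01219973 0.02657948] [-0.0326378  -0.30231522  2.246936    0.04432392  0.50148044 -1.66404015] 19.1 [-7.35008837  2.36517105  2.69358297]
```

View pics/d1.png

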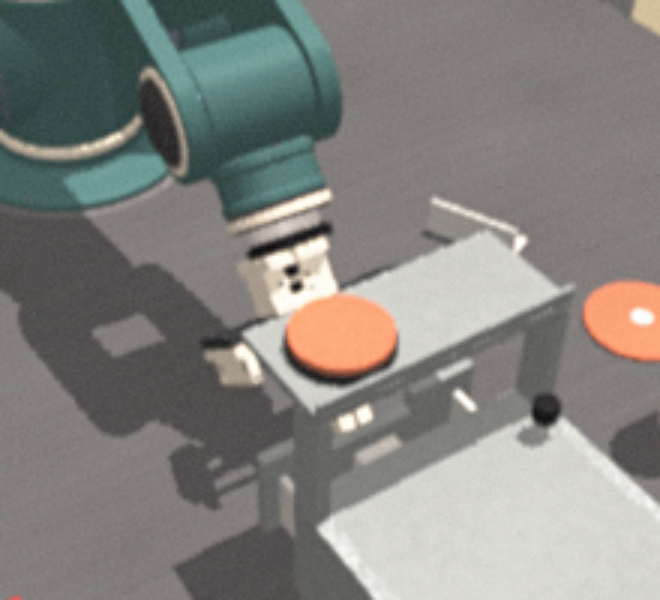

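The finger pushes the panel under the shelf, and the knob at about (352,226) is up. The gripper body is near the shelf edge, so I'll back off, tilt another 10°, and carry on slowly while tracking the knob.

Call:
jog_arm(
  series=[
    [[-0.08,0,0],[0,0,0],1],
    [[-0.08,0,0],[0,-0.06,0],1],
    [[-0.08,0,0],[0,-0.111,0],1],
    [[-0.04,0,0],[0,-0.111,0],1],
    [[-0.02,0,0],[0,-0.111,0],1],
    [[0,0,0],[0,-0.111,0],1],
    [[0.02,0,0],[0,-0.111,0],1],
    [[0.04,0,0],[0,-0.111,0],1],
  ],
)

```text
t: 19.95
tool_pos: [0.6289, 0.012, 0.0271]
orientation: [0.422, -0.013, 0.906, -0.006]
force: [-8.4, 0.8, 5.0]
finger_gap: 0.005
gripper_force: 3.9
```

```bash
cat > k.py <<'E'
from h import *
from bench import readout
def knob():
    s=cams.grab_frame("scene")[214:238,340:364];m=s.max(2)<70;y,x=np.nonzero(m)
    return m.sum(),x.mean()+340,y.mean()+214
o=readout.observe();print(np.round(o["tool_pos"],4),np.round(o["joints"],3),o["t"],np.round(o["force"],1),knob())
E
python3 k.py
```

```text
[0.6289 0.012  0.0271] [-0.035 -0.319  2.333  0.107  0.259 -1.726] 19.95 [-8.4  0.8  5. ] (np.int64(76), np.float64(351.44736842105266), np.float64(225.9736842105263))
```

Call:
jog_arm(
  series=[
    [[0.01,0,0],[0,0,0],1],
    [[0.02,0,0],[0,0,0],1],
    [[0.03,0,0],[0,0,0],1],
    [[0.04,0,0],[0,0,0],1],
    [[0.05,0,0],[0,0,0],1],
  ],
)

```text
t: 20.5
tool_pos: [0.641, 0.0121, 0.0271]
orientation: [0.422, -0.013, 0.906, -0.006]
force: [-4.5, 1.0, 3.1]
finger_gap: 0.006
gripper_force: 2.5
```

```bash
python3 k.py
```

```text
[0.641  0.0121 0.0271] [-0.034 -0.285  2.307  0.107  0.249 -1.726] 20.5 [-4.5  1.   3.1] (np.int64(77), np.float64(351.5064935064935), np.float64(225.93506493506493))
```

Call:
jog_arm(
  series=[
    [[0.01,0,0],[0,0,0],1],
    [[0.02,0,0],[0,0,0],1],
    [[0.03,0,0],[0,0,0],1],
  ],
)

```text
t: 20.85
tool_pos: [0.6485, 0.0121, 0.0271]
orientation: [0.422, -0.013, 0.906, -0.006]
force: [-4.4, 2.4, 2.2]
finger_gap: 0.004
gripper_force: 2.5
```

```bash
python3 k.py
```

```text
[0.6485 0.0121 0.0271] [-0.034 -0.264  2.291  0.107  0.244 -1.726] 20.85 [-4.4  2.4  2.2] (np.int64(75), np.float64(351.49333333333334), np.float64(226.02666666666667))
```

Call:
jog_arm(
  series=[
    [[0.01,0,0],[0,0,0],1],
    [[0.02,0,0],[0,0,0],1],
  ],
)

```text
t: 21.1
tool_pos: [0.6533, 0.0121, 0.0269]
orientation: [0.422, -0.013, 0.906, -0.006]
force: [-9.7, 2.1, 3.9]
finger_gap: 0.004
gripper_force: 5.2
```

```bash
python3 k.py
```

```text
[0.6533 0.0121 0.0269] [-0.033 -0.25   2.281  0.107  0.241 -1.726] 21.1 [-9.7  2.1  3.9] (np.int64(72), np.float64(351.5138888888889), np.float64(225.94444444444446))
```

Call:
jog_arm(
  series=[
    [[0.006,0,0],[0,0,0],1],
    [[0.012,0,0],[0,0,0],1],
  ],
)

```text
t: 21.35
tool_pos: [0.6562, 0.0121, 0.0269]
orientation: [0.422, -0.013, 0.907, -0.006]
force: [-8.3, 2.2, 3.6]
finger_gap: 0.006
gripper_force: 4.2
```

```bash
python3 k.py
```

```text
[0.6562 0.0121 0.0269] [-0.033 -0.242  2.275  0.107  0.24  -1.726] 21.35 [-8.3  2.2  3.6] (np.int64(72), np.float64(351.7361111111111), np.float64(225.43055555555554))
```

Call:
jog_arm(
  series=[
    [[0.006,0,0],[0,0,0],1],
    [[0.012,0,0],[0,0,0],1],
  ],
)

```text
t: 21.6
tool_pos: [0.6593, 0.0121, 0.0269]
orientation: [0.422, -0.013, 0.906, -0.006]
force: [-4.6, 3.6, 1.6]
finger_gap: 0.004
gripper_force: 2.2
```

```bash
python3 k.py
```

```text
[0.6593 0.0121 0.0269] [-0.033 -0.234  2.268  0.107  0.238 -1.725] 21.6 [-4.6  3.6  1.6] (np.int64(76), np.float64(351.7368421052632), np.float64(225.23684210526315))
```

The knob has risen, so the pin is on the hump. I'll continue in small steps.

Call:
jog_arm(
  series=[
    [[0.005,0,0],[0,0,0],1],
    [[0.01,0,0],[0,0,0],1],
    [[0.01,0,0],[0,0,0],1],
  ],
)

```text
t: 21.95
tool_pos: [0.6622, 0.0119, 0.0272]
orientation: [0.422, -0.013, 0.906, -0.006]
force: [-0.0, 0.3, -0.9]
finger_gap: 0.004
gripper_force: 0.0
```

```bash
python3 k.py
```

```text
[0.6622 0.0119 0.0272] [-0.033 -0.227  2.263  0.107  0.236 -1.725] 21.95 [-0.   0.3 -0.9] (np.int64(73), np.float64(351.6575342465753), np.float64(225.34246575342465))
```

Call:
jog_arm(
  series=[
    [[0.005,0,0],[0,0,0],1],
    [[0.008,0,0],[0,0,0],1],
    [[0.008,0,0],[0,0,0],1],
  ],
)

```text
t: 22.3
tool_pos: [0.6641, 0.0119, 0.0272]
orientation: [0.422, -0.013, 0.906, -0.006]
force: [0.4, 0.0, 0.5]
finger_gap: 0.003
gripper_force: 0.0
```

```bash
python3 k.py
```

```text
[0.6641 0.0119 0.0272] [-0.033 -0.222  2.259  0.107  0.235 -1.725] 22.3 [0.4 0.  0.5] (np.int64(71), np.float64(351.1267605633803), np.float64(227.90140845070422))
```

The knob dropped about 2 px below its riding level (roughly 7 mm), and there is no contact force. I'll back straight out and check that it stays shut.

Call:
jog_arm(
  series=[
    [[-0.04,0,0],[0,0,0],1],
    [[-0.12,0,0],[0,0,0],1],
    [[-0.24,0,0],[0,0,0],1],
    [[-0.36,0,0.02],[0,0,0],1],
    [[-0.42,0,0.04],[0,0.08,0],1],
    [[-0.46,0,0.06],[0,0.16,0],1],
    [[-0.5,0,0.08],[0,0.22,0],1],
    [[-0.5,0,0.08],[0,0.22,0],1],
    [[-0.5,0,0.08],[0,0.22,0],1],
    [[-0.5,0,0.08],[0,0.22,0],1],
  ],
)

```text
t: 23.35
tool_pos: [0.5382, 0.012, 0.0455]
orientation: [0.26, -0.014, 0.965, -0.004]
force: [-1.1, -0.4, -0.4]
finger_gap: 0.006
gripper_force: 0.0
```

```bash
python3 k.py
```

```text
[0.5382 0.012  0.0455] [-0.036 -0.473  2.277  0.025  0.812 -1.649] 23.35 [-1.1 -0.4 -0.4] (np.int64(73), np.float64(351.1506849315069), np.float64(227.7945205479452))
```

The latch is still down and the arm is clear, so I'm handing the job in.

```bash
python3 -c "
from bench import ticket
print(ticket.finish_job())"
```

```text
the job is handed in; nothing more can be done
None
```

I laid the square tube flat in the drawer and pushed the drawer shut until its latch pin dropped (seen by the knob in the camera view). The pin stayed down after the arm backed clear, and the job is handed in, with no verdict returned.

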